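Raise the counterweighted guard and push the bearing home

ROBOT

A 7-joint arm with a two-finger parallel gripper is mounted at the origin on a cart in front of the work surface, level with it; the furniture and walls round the work are solid. World frame = base frame: x ahead of the robot, y to its left, z up, the work surface at z = 0. Lengths are in m, angles in rad, forces in N, time in s.
With the tool pointing down it reaches from about 0.35 to 0.9 m from the base axis. Payload 8.1 kg.
Tool frame: the origin (TCP) lies on the centre line of the jaws, within the pads' length; the fingertips stand 19 mm ahead of it and the grasp point (between the pads) is the TCP; z points along the fingers, y is the direction in which the jaws open and shut (so a half turn about z gives the same grasp; the last joint's range is limited). The gripper opens to 92 mm and grips with 3 to 60 N. Pads are 19 mm wide; open, the fingers measure 130 mm over their backs; the gripper's body (75 mm by 190 mm) begins 47 mm behind the grasp point.
Start: joints at [-1.241, 0.434, 0.025, 1.573, -0.012, 1.134, -0.075], TCP at [0.262, 0.567, 0.246] pointing down, gripper open.
Joint ranges: [-2.62, 2.62], [-0.44, 2.09], [-1.27, 1.32], [0.08, 2.57], [-1.32, 4.46], [0.12, 2], [-2.74, 2.74]. Speed limits (rad/s): [2.22, 2.22, 3.01, 3.01, 3.14, 3.14, 3.14].

INTERFACE

Orientations are given as a rotation vector (axis times angle).
In Python, from cell import monitor, imaging, workorder, outline_of gives the robot as it stands.
- The arm moves only by the tool move_arm, never from a script. Its argument "series" is a list of rows, each a list of 6 numbers: the shift along the world's x, y, z in cm, then the turn, a rotation vector about the world's x, y, z in degrees. A call has 1 to 8 rows; each row shifts and turns the commanded pose from where the row before left it; what a row does not reach is not made up. A row lasts 1/10 s, in which the tool goes at most 50 mm and 8.59 degrees, less where a joint would pass 70% of its speed; a pose out of reach is approached as far as the arm can. A call with a gripper value outside its range is refused whole. "grip" is the opening, from 0 (shut) to 1 (fully open), set as the call begins (left out, the last holds). The fingers move at their own pace and stop on an object; "force" is the grip in N (left out, the last holds). Time passes only in rows, so rows that do not move let the fingers close. It gives the time, the measured TCP pose, the force and the opening at its end, in the units of the state.
- monitor.observe(): the state, without advancing time (a new reading comes with each control period).
- imaging.get_image(name): name is "scene" or "top"; returns a dict with "color" (400x640x3 uint8, red, green, blue), "fx", "fy", "cx", "cy" (pixels), "dist_coeffs" ([k1, k2, p1, p2, k3] as OpenCV has them; the pictures are not rectified), "rvec" (rotation vector, rad) and "tvec" (3), from world to camera coordinates, as OpenCV has them. Camera axes: x right, y down, z forward; pixel columns grow to the right and rows downward; lengths in m; the calibration is good to about 2 mm. A picture is of the moment at which its call begins. There is no depth.
- workorder.sign_off(): hands the job in, once; it reports no verdict.
Trained networks look in the newest picture that a camera, given by its name, has taken for a name from the list of things; names that differ only in an ending like _2 or _b are one class to them, and where a whole thing is asked for, a point or a joint stands for the part that bears it (a point fixed in the world has none). Each returns a list of dicts, best first, with "p" (0 to 1); they miss things now and then, are a little off and sometimes report something else, mostly with a low value. They report only what shows in the picture. A call takes as long as a camera call. They do not tell look-alikes from the thing itself.
- outline_of(camera, thing): "mask" (400x640 bool, what is visible of it) and "rect" ([left, top, width, height] in pixels, round what is visible of it).
The state is a dict: "clock": time; "joints": joint angles; "dq": joint speeds; "joint_efforts": joint torques, N m; "position": TCP position; "ee_rot": TCP orientation; "force": force on the tool from outside, world axes, zero at the start; "ft_torque": the same for the moment, N m; "width": opening from 0.0 (shut) to 1.0 (fully open).
Only numpy, scipy, OpenCV 4.12 (cv2) and the standard library are available. Lean on these libraries where they do the work, as an engineer would, in place of code of your own. Each camera call takes 0.05 s, during which the arm holds its last target. There are 200 camera calls.

TASK

Load the bearing station. First push the red bar of the yellow counterweighted guard up and over, past its balance point, so that the guard stays fully open by itself; then push the ball bearing along the plate, in between the guide rails, until it sits against the stop at the back. Do it all by pushing with the fingers: do not pick up or tip the bearing, leave the other things on the bench where they are, and finish with the guard still open.

Things in the scene. Friction and masses are not known exactly. Their poses are not given: they have to be found in the camera images.
- station: Bearing station fixed to the bench: grey base plate 340 x 190 mm, 6 mm thick (top at z = 0.006), guide rails, stop, two blue hinge towers. Origin: on the bench, below the nest. x axis: along the lane from mouth to stop (pushing direction); y across the lane; z up. In this frame (mm): plate x -200 to 140; towers x 82 to 118, 82 to 94 either side of the middle, 104 high.
- hinge_point (a point): Middle of the guard's hinge axis, in the station's frame at x = 100, y = 0, z = 90 mm; the axis runs along the station's y. Axes as the station's.
- guard (a joint): Guard angle, rad: 0 closed (down), grows as its front rises, 2.0 fully open (stop). Yellow frame with clear sheet, 154 mm wide, reaching 170 mm from the hinge toward the mouth; steel counterweight behind the hinge. Falls shut from below its balance point, about 0.96 rad, and falls slowly open to 2.0 by itself from above it. Closed, its hanging bars (station x = -70 mm) block the lane.
- guard_bar (a point): Middle of the guard's red push bar: round, 20 mm thick, 156 mm long, along the station's y. It moves in an arc of radius 192 mm about the hinge; closed it lies at station x = -75, z = 170 mm, 80 mm above the hinge, and goes up and toward station +x. About 3 N moves it. Free above and on the mouth side; yellow rods join it to the frame below, 66 to 72 mm either side of its middle.
- bearing_center (a point): Centre of the steel ball bearing lying loose and flat on the plate: ring 72 mm across, 17 mm high, 0.16 kg; this point is half-way up, 8.5 mm above the plate. It starts outside the closed guard, 135 to 150 mm short of the nest, up to 20 mm to either side of the lane's middle.
- lane_mouth (a point): Middle of the mouth of the lane, on the plate, at station x = -120 mm. The aluminium guide rails stand 14 mm above the plate: 137 mm apart at the mouth, closing to 81 mm at station x = -60 mm, then parallel up to the stop.
- nest (a point): Where the middle of the bearing's underside lies when it sits against the stop: on top of the plate (z = 0.006), mid-way between the rails, 36 mm before the face of the stop, which is 22 mm high. Axes as the station's.
- tape: Bystander, to be left alone: black roll of tape, 102 mm across, 24 mm high, lying flat to the left. Origin: centre of its underside.
- bolt: Bystander, to be left alone: standing hex bolt, 24 mm wide, 85 mm high, standing on its head to the right of the station's mouth. Origin: centre of its underside.
- jar: Bystander, to be left alone: glass jar, 69 mm across, 78 mm high, with orange contents and a white lid, behind the station. Origin: centre of its underside.
- tin: Bystander, to be left alone: open tin, green, 75 mm across, 94 mm high, to the left. Origin: centre of its underside.
- pliers_a: Bystander, to be left alone: pliers, 170 mm long with one red and one blue handle, lying to the right. Origin: centre of its underside.
- driver: Bystander, to be left alone: screwdriver, 222 mm long with a blue handle, lying to the right. Origin: centre of its underside.
Mind the look-alikes: they are no part of the job. Of the things that look like the part that bears bearing_center, the largest one is meant.

How it is judged:
On the way, in this order (a step that is already met when the one before it is completed fails the run):
1. the guard stands open past its balance point (joint above 1.7 rad) while the bearing is still outside (value of joint guard above 1.7 rad and x of bearing_center in the frame of nest below -0.09 m), for 0.3 s.
2. the bearing sits against the stop (x of bearing_center in the frame of nest between -0.006 and 0.006 m and y of bearing_center in the frame of nest between -0.009 and 0.009 m), for 0.2 s.
At the end, for the whole second after the job is handed in: The guard stays open by itself (joint above 1.85 of 2.0 rad) and at rest; the bearing lies flat on the plate between the rails within 6 mm of the stop, 9 mm of the middle of the lane, at rest (all of step 2 and value of joint guard above 1.85 rad and height (world z) of bearing_center between 0.01 and 0.019 m and linear speed of bearing below 0.02 m/s and velocity of joint guard below 0.1 rad/s); the robot touches nothing.
It fails at once if the bearing is lifted (its centre more than about 10 mm above its resting height) or tipped (more than 0.35 rad) (height (world z) of bearing_center above 0.025 m or angle between bearing_center's own z axis and vertical above 0.35 rad).
It fails at once if another thing on the bench (tape, bolt, jar, tin, pliers, screwdriver) is moved more than 25 mm (distance of any of tape, bolt, jar, tin, pliers_a, driver from where it was at the start of the episode above 0.025 m).
It also fails if it takes over 58 s, if anything falls off the work surface, if the arm or the gripper's body presses on something with over 40 N, if the wrist force passes 120 N, or if a joint passes its speed limit or range.

## Working session

There is one attempt and no reset: what is moved stays moved. The work goes in short steps, Python scripts to look and compute and a tool call to move; the robot and the scene stay as the last step left them, time stands still between calls to the robot, and variables do not carry over. Pictures are saved under pics/ and viewed, about 8 in all and at most 12, crops included, and the job is handed in when it is done.

Besides the shell and the picture viewer there is one more tool, called in YAML: its name, and indented under it one key for each argument. move_arm: Moves the arm, as the interface text tells. Its arguments: {"type":"object","properties":{"series":{"type":"array"},"grip":{"type":"number"},"force":{"type":"number"}},"required":["series"]}

```bash
mkdir -p pics; cat > h.py <<'E'
import numpy as np, cv2
from cell import monitor, imaging, workorder, outline_of
def cam(n):
    im=imaging.get_image(n); K=np.array([[im['fx'],0,im['cx']],[0,im['fy'],im['cy']],[0,0,1.]])
    return im['color'],K,np.array(im['dist_coeffs'],float),np.array(im['rvec'],float),np.array(im['tvec'],float)
def w(c,uv,z):
    _,K,d,r,t=c; p=cv2.undistortPoints(np.array(uv,float).reshape(-1,1,2),K,d)[:,0]
    R=cv2.Rodrigues(r)[0]; D=np.c_[p,np.ones(len(p))]@R; o=-R.T@t
    return o+D*((z-o[2])/D[:,2])[:,None]
def px(c,P):
    return cv2.projectPoints(np.array(P,float).reshape(-1,3),c[3],c[4],c[1],c[2])[0][:,0]
E
python3 - <<'E'
from h import *
for n in ('top','scene'):
    c=cam(n); cv2.imwrite(f'pics/{n}0.png',c[0][:,:,::-1])
    for th in ('bearing_center','station','guard','guard_bar'):
        for o in outline_of(n,th)[:4]:
            ys,xs=np.nonzero(o['mask']); m=(xs.mean(),ys.mean())
            print(n,th,round(o['p'],2),o['rect'],np.round(m,1),len(xs),np.round(w(c,[m],.0145)[0],3))
s=monitor.observe();print(s)
E
```

```text
top bearing_center 0.49 [302.6, 207.5, 13.8, 15.7] [309.9 215.1] 184 [0.476 0.101 0.014]
top bearing_center 0.49 [343.1, 213.0, 11.2, 10.9] [347.1 219.9] 85 [ 0.457 -0.052  0.014]
top station 0.62 [225.1, 189.1, 96.8, 52.1] [275.3 214.4] 4091 [0.478 0.242 0.014]
top station 0.47 [420.5, 204.8, 41.6, 15.1] [439.9 211.9] 221 [ 0.491 -0.436  0.014]
top guard 0.66 [227.4, 190.7, 63.9, 47.5] [263.9 214.3] 1853 [0.478 0.289 0.014]
top guard_bar 0.64 [226.7, 195.3, 65.5, 42.9] [265.5 213.6] 1762 [0.481 0.283 0.014]
scene bearing_center 0.86 [283.7, 217.0, 23.6, 15.8] [294.9 224.1] 312 [0.48  0.104 0.014]
scene bearing_center 0.69 [320.1, 242.2, 18.2, 12.7] [328.5 247.8] 171 [ 0.452 -0.056  0.014]
scene bearing_center 0.43 [321.0, 262.3, 14.2, 12.1] [326.1 266.3] 173 [ 0.38  -0.1    0.014]
scene station 0.71 [211.3, 157.1, 113.9, 90.0] [264.  204.2] 4332 [0.5   0.263 0.015]
scene guard 0.73 [207.2, 164.3, 85.9, 57.9] [257.9 186.9] 2014 [0.567 0.356 0.014]
scene guard_bar 0.61 [209.8, 162.1, 84.9, 52.8] [256.5 186.6] 1733 [0.566 0.361 0.014]
scene guard_bar 0.59 [285.6, 218.3, 22.5, 16.0] [295.4 224. ] 266 [0.481 0.103 0.014]
scene guard_bar 0.38 [209.9, 160.8, 116.3, 88.4] [263.9 203.9] 4518 [0.501 0.265 0.014]
{'clock': 0.5, 'joints': array([-1.24063347,  0.43453325,  0.02502122,  1.57325062, -0.01159561,
        1.13402986, -0.07509563]), 'dq': array([-0.00142224, -0.00102961,  0.00010941,  0.00074548, -0.00128204,
       -0.0025852 , -0.0013802 ]), 'joint_efforts': array([-1.90745246e-03, -6.67145777e+01,  9.82657559e-01, -3.14570260e+01,
       -6.05400768e-02,  3.37290892e-02,  6.68831331e-05]), 'position': array([0.26214182, 0.5673408 , 0.2457018 ]), 'ee_rot': array([ 6.74637796e-01,  3.06828504e+00, -1.23401530e-04]), 'force': array([ 0.14610664, -0.16288377,  0.59966682]), 'ft_torque': array([ 0.03431971, -0.02056122,  0.01685526]), 'width': 1.0001349138869364}
```

View pics/top0.png

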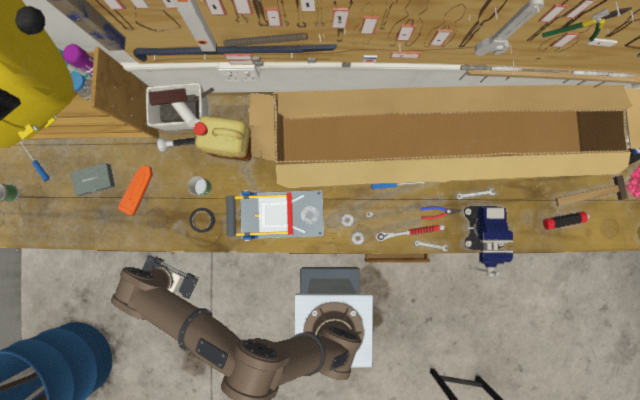

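View pics/scene0.png

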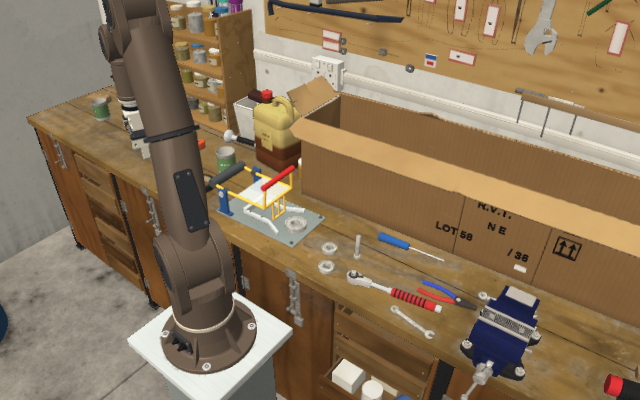

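Top view: three ring-shaped things, at (310,215) on the station plate and at (347,220) and (358,238) on the bench. The one at (310,215) fits: it is the largest and lies on the plate, outside the guard. The station's mouth faces world −y. I'll confirm this in one crop with a model overlay.

```bash
cat >> h.py <<'E'
def st(P,pose):
    x,y,a=pose; P=np.array(P,float).reshape(-1,3)/1000; c,s=np.cos(a),np.sin(a)
    return np.c_[x+c*P[:,0]-s*P[:,1],y+s*P[:,0]+c*P[:,1],P[:,2]]
E
python3 - <<'E'
from h import *
pose=(0.478,0.246,np.pi/2)
out=[]
for n,(l,t,W,H) in (('top',(220,180,150,66)),('scene',(200,150,150,110))):
    c=cam(n); k=5
    im=cv2.resize(c[0][t:t+H,l:l+W,::-1],None,fx=k,fy=k,interpolation=cv2.INTER_CUBIC)
    def dr(P,col):
        q=((px(c,st(P,pose))-[l,t]+.5)*k).astype(np.int32); cv2.polylines(im,[q],True,col,1)
    dr([[-200,-95,6],[140,-95,6],[140,95,6],[-200,95,6]],(0,255,0))
    dr([[-75,-78,170],[-75,78,170]],(255,0,255))
    for s in(-1,1): dr([[82,s*82,104],[118,s*82,104],[118,s*94,104],[82,s*94,104]],(255,255,0))
    for s in (-1,1): dr([[-120,s*68.5,20],[-60,s*40.5,20],[36,s*40.5,20]],(0,255,255))
    out.append(im)
cv2.imwrite('pics/ov.png',cv2.resize(np.vstack(out),None,fx=.68,fy=.68,interpolation=cv2.INTER_AREA))
E
```

```text
(no output)
```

View pics/ov.png

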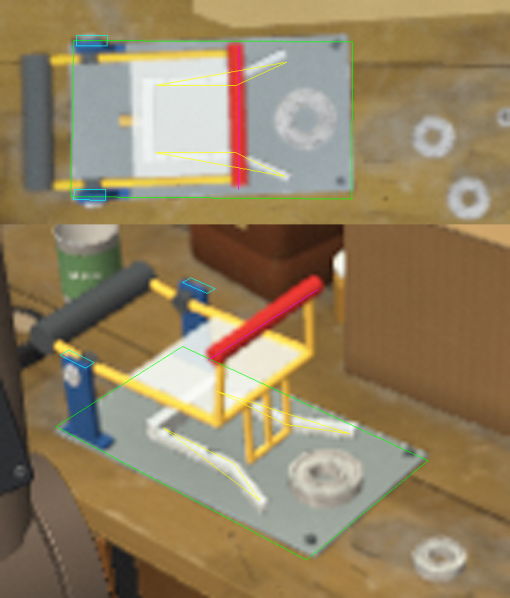

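Overlay confirms it: the bearing on the plate is the largest, and two smaller rings lie at right on the bench. The station model fits within a few mm, with about 1–2° of yaw to refine.

```bash
python3 - <<'E'
from h import *
from scipy.optimize import least_squares
obs=[]
for n,(l,t,r,b) in (('top',(280,180,300,245)),('scene',(255,155,300,200))):
    c=cam(n); I=c[0][t:b,l:r].astype(int)
    m=((I[...,0]>120)&(I[...,1]<70)&(I[...,2]<80)).astype(np.uint8)
    nb,lab,s,_=cv2.connectedComponentsWithStats(m); k=1+s[1:,4].argmax()
    ys,xs=np.nonzero(lab==k); P=np.c_[xs+l,ys+t].astype(float); 
    mu=P.mean(0); u=np.linalg.svd(P-mu)[2][0] if len(P)<3000 else None
    pr=(P-mu)@u; e=[mu+u*pr.min(),mu+u*pr.max()]; print(n,s[k],np.round(mu,1),np.round(e,1)); print(np.round(w(c,e,.17),3), np.round(w(c,[mu],.17),3))
    e=sorted(e,key=lambda q:q[1]); obs.append((c,mu,e))
def f(p):
    out=[]
    for c,mu,e in obs:
        q=px(c,st([[-75,-78,170],[-75,78,170]],p)); q=q[np.argsort(q[:,1])]
        out+=[(q.mean(0)-mu),(q[0]-e[0])*.5,(q[1]-e[1])*.5]
    return np.concatenate(out)
s=least_squares(f,[.478,.246,1.58]);p=s.x
print('scene',np.round(p,4),np.degrees(p[2]),np.round(s.fun,2))
# plate in top view
c=cam('top'); o=outline_of('top','station')[0]['mask'].astype(np.uint8)
for n in('top','scene'):
  c=cam(n)
  for o in outline_of(n,'bearing_center')[:3]:
    ys,xs=np.nonzero(o['mask']);u=[(xs.min()+xs.max())/2,(ys.min()+ys.max())/2]
    W=w(c,[u,(xs.mean(),ys.mean())],.018)[:,:2]; d=W-p[:2]; cs,sn=np.cos(p[2]),np.sin(p[2])
    print(n,np.round(W,3).tolist(),'st',np.round(d@np.array([[cs,-sn],[sn,cs]]),3).tolist())
E
```

```text
top [  7  14   5  40 129] [289.5 213.4] [[288.8 193.9]
 [290.2 233. ]]
[[0.553 0.176 0.17 ]
 [0.408 0.169 0.17 ]] [[0.481 0.172 0.17 ]]
scene [  6  10  34  26 201] [278.8 176.8] [[293.8 165.8]
 [262.1 189.1]]
[[0.572 0.18  0.17 ]
 [0.403 0.169 0.17 ]] [[0.489 0.175 0.17 ]]
scene [0.4816 0.247  1.6056] 91.99667392286638 [ 0.11 -0.92  0.14 -1.19 -0.03  0.2  -0.87  1.28 -0.29  0.84  0.31 -0.22]
top [[0.479, 0.104], [0.479, 0.103]] st [[-0.143, 0.008], [-0.143, 0.008]]
top [[0.459, -0.051], [0.458, -0.051]] st [[-0.297, 0.033], [-0.297, 0.034]]
scene [[0.448, -0.059], [0.449, -0.058]] st [[-0.304, 0.045], [-0.304, 0.043]]
scene [[0.478, 0.1], [0.479, 0.1]] st [[-0.147, 0.009], [-0.146, 0.008]]
scene [[0.374, -0.103], [0.375, -0.103]] st [[-0.346, 0.12], [-0.346, 0.119]]
```

Station is at about (0.481, 0.247), yaw 92°. The bearing is at station x ≈ −144 mm, y ≈ +8 mm. Next I go over to the mouth side of the bar, high, with the jaws shut and across the lane.

move_arm:
  series:
    - [1, -2, 1, 0, 0, -4]
    - [1.4, -2.8, 1, 0, 0, -4]
    - [1.4, -2.8, 1, 0, 0, -4]
    - [1.4, -2.8, 1, 0, 0, -4]
    - [1.4, -2.8, 1, 0, 0, -4]
    - [1.4, -2.8, 0, 0, 0, -4]
    - [1.4, -2.8, 0, 0, 0, -4]
    - [1.4, -2.8, 0, 0, 0, -4]
  grip: 0
  force: 20

```text
clock: 1.8
position: [0.3706, 0.3502, 0.296]
ee_rot: [1.498, 2.761, 0.001]
force: [1.0, 0.7, -0.4]
width: 0.355
```

move_arm:
  series:
    - [1.4, -2.8, 0, 0, 0, -4]
    - [1.4, -2.8, 0, 0, 0, -4]
    - [1.4, -2.8, 0, 0, 0, -4]
    - [1.4, -2.8, 0, 0, 0, -4]
    - [1.4, -2.8, 0, 0, 0, -4]
    - [1.4, -2.8, 0, 0, 0, -4]
    - [1.4, -2.8, 0, 0, 0, -4]
    - [1.4, -2.8, 0, 0, 0, -3]

```text
clock: 2.6
position: [0.4826, 0.1262, 0.296]
ee_rot: [2.181, 2.261, 0.001]
force: [1.2, -0.2, -0.3]
width: 0.003
```

move_arm:
  series:
    - [0, 0, 0, 0, 0, 0]
    - [0, 0, 0, 0, 0, 0]
    - [0, 0, 0, 0, 0, 0]

```text
clock: 2.9
position: [0.4817, 0.1285, 0.2957]
ee_rot: [-2.176, -2.265, -0.0]
force: [-0.9, 0.0, 0.2]
width: 0.006
```

move_arm:
  series:
    - [0, -0.2, -3, 0, 0, 0]
    - [0, -0.2, -3, 0, 0, 0]
    - [0, -0.2, -3, 0, 0, 0]
    - [0, 0, -3, 0, 0, 0]
    - [0, 0, 0, 0, 0, 0]
    - [0, 1, 0, 0, 0, 0]
    - [0, 1, 0, 0, 0, 0]
    - [0, 0.7, 0, 0, 0, 0]

```text
clock: 3.7
position: [0.4829, 0.1506, 0.1772]
ee_rot: [2.176, 2.265, 0.004]
force: [0.4, -12.5, 7.0]
width: 0.004
```

```bash
python3 - <<'E'
from h import *
out=[]
for n,(l,t,W,H) in (('top',(220,180,120,66)),('scene',(190,130,150,120))):
    c=cam(n); out.append(cv2.resize(c[0][t:t+H,l:l+W,::-1],(600,int(600*H/W)),interpolation=cv2.INTER_CUBIC))
cv2.imwrite('pics/pre.png',cv2.resize(np.vstack(out),None,fx=.7,fy=.7)); s=monitor.observe(); print(s['position'],s['force'])
E
```

```text
[0.48281417 0.14971484 0.17688544] [ 0.14615621 -0.28473096 -0.24211651]
```

View pics/pre.png

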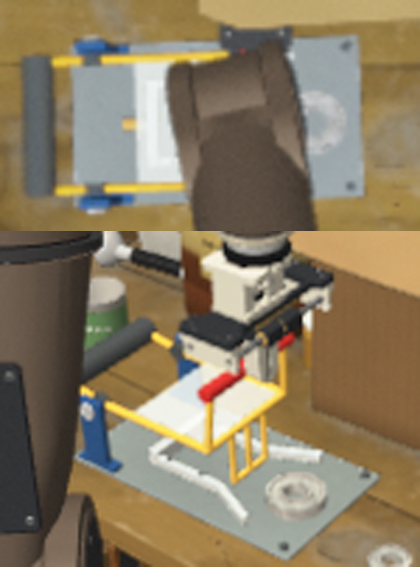

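Picture shows the shut fingers on the mouth side of the red bar, at about (260,360) in the crop, between the yellow rods. The force reading showed contact. Now I follow the arc.

move_arm:
  series:
    - [0, 0.7, 0.9, 0, 0, 0]
    - [0, 0.7, 1.1, 0, 0, 0]
    - [0, 0.7, 1.1, 0, 0, 0]
    - [0, 0.9, 1, 0, 0, 0]
    - [0, 0.9, 1, 0, 0, 0]
    - [0, 0.9, 0.9, 0, 0, 0]
    - [-0.1, 1, 0.8, 0, 0, 0]
    - [-0.1, 1, 0.8, 0, 0, 0]

```text
clock: 4.6
position: [0.4804, 0.217, 0.2532]
ee_rot: [2.179, 2.263, 0.002]
force: [1.5, -1.2, 0.7]
width: 0.003
```

move_arm:
  series:
    - [0, 1, 0.7, 0, 0, 0]
    - [0, 1.1, 0.6, 0, 0, 0]
    - [-0.1, 1.1, 0.6, 0, 0, 0]
    - [0, 1.2, 0.5, 0, 0, 0]
    - [-0.1, 1.2, 0.4, 0, 0, 0]
    - [0, 1.2, 0.3, 0, 0, 0]
    - [0, 1.2, 0.2, 0, 0, 0]
    - [0, 0, 0, 0, 0, 0]

```text
clock: 5.4
position: [0.4777, 0.2989, 0.2846]
ee_rot: [-2.175, -2.266, -0.001]
force: [-0.1, 0.7, 0.3]
width: 0.005
```

```bash
python3 - <<'E'
from h import *
out=[]
for n,(l,t,W,H) in (('top',(220,180,120,66)),('scene',(190,110,150,130))):
    c=cam(n); out.append(cv2.resize(c[0][t:t+H,l:l+W,::-1],(600,int(600*H/W)),interpolation=cv2.INTER_CUBIC))
cv2.imwrite('pics/mid.png',cv2.resize(np.vstack(out),None,fx=.68,fy=.68)); s=monitor.observe(); print(s['position'],s['force'])
E
```

```text
[0.4780656  0.29640773 0.28438868] [-0.01786242  0.45929205 -0.03171868]
```

View pics/mid.png

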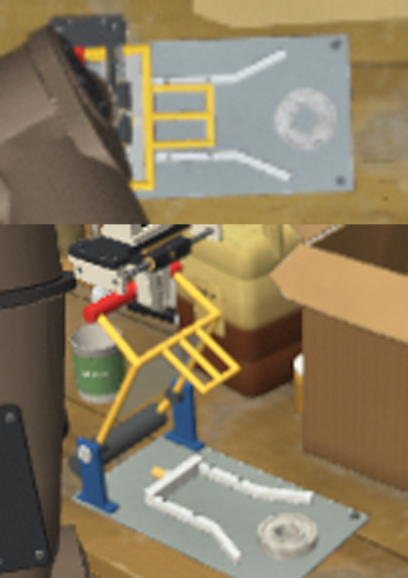

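The guard is about at its balance point, with the fingers still behind the bar, so I push about 5 cm farther and then lift off.

move_arm:
  series:
    - [0, 1.2, 0.2, 0, 0, 0]
    - [-0.1, 1.2, 0.1, 0, 0, 0]
    - [0, 1.2, 0, 0, 0, 0]
    - [0, 1.2, 0, 0, 0, 0]
    - [0, 0.6, 0, 0, 0, 0]
    - [0, 0, 0, 0, 0, 0]
    - [0, -0.5, 3, 0, 0, 0]
    - [0, -0.5, 4, 0, 0, 0]

```text
clock: 6.3
position: [0.4763, 0.3393, 0.3567]
ee_rot: [2.179, 2.263, -0.007]
force: [0.3, 0.2, 0.1]
width: 0.006
```

```bash
python3 - <<'E'
from h import *
out=[]
for n,(l,t,W,H) in (('top',(200,180,140,66)),('scene',(170,110,170,130))):
    c=cam(n); out.append(cv2.resize(c[0][t:t+H,l:l+W,::-1],(600,int(600*H/W)),interpolation=cv2.INTER_CUBIC))
cv2.imwrite('pics/open.png',cv2.resize(np.vstack(out),None,fx=.7,fy=.7)); s=monitor.observe(); print(s['clock'],s['position'],s['force'])
E
```

```text
6.4 [0.47951022 0.33986668 0.36304663] [0.83017309 0.64227695 0.53305218]
```

View pics/open.png

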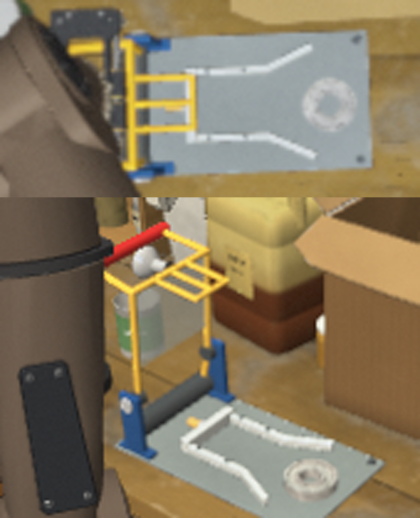

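Guard is past balance (~1.5 rad) and falling open on its own. The bearing still lies outside. I go back to the mouth and down behind the bearing.

move_arm:
  series:
    - [0, -3, 0, 0, 0, 0]
    - [0, -4, 0, 0, 0, 0]
    - [0, -4, 0, 0, 0, 0]
    - [0, -4, 0, 0, 0, 0]
    - [0, -4, -1, 0, 0, 0]
    - [0, -4, -3, 0, 0, 0]
    - [0, -4, -4, 0, 0, 0]
    - [0, -3.8, -4, 0, 0, 0]

```text
clock: 7.2
position: [0.477, 0.0385, 0.2455]
ee_rot: [2.179, 2.262, 0.003]
force: [0.3, 0.2, -1.1]
width: 0.004
```

move_arm:
  series:
    - [0, 0, -4, 0, 0, 0]
    - [0, 0, -4, 0, 0, 0]
    - [0, 0, -4, 0, 0, 0]
    - [0, 0, 0, 0, 0, 0]
    - [0, 0, 0, 0, 0, 0]

```text
clock: 7.7
position: [0.4771, 0.04, 0.1266]
ee_rot: [-2.179, -2.262, 0.002]
force: [1.2, -0.3, 0.3]
width: 0.004
```

```bash
python3 - <<'E'
from h import *
out=[]
pose=(.4805,.247,np.radians(92))
for n,(l,t,W,H) in (('top',(200,180,140,66)),('scene',(170,110,170,130))):
    c=cam(n); k=600/W; im=cv2.resize(c[0][t:t+H,l:l+W,::-1],(600,int(600*H/W)),interpolation=cv2.INTER_CUBIC)
    def dr(P):
        q=((px(c,st(P,pose))-[l,t]+.5)*k).astype(np.int32); cv2.polylines(im,[q],False,(0,0,255),1)
    for s in (-1,1): dr([[-120,s*68.5,20],[-60,s*40.5,20],[36,s*40.5,20]])
    dr([[-200,-95,6],[140,-95,6],[140,95,6],[-200,95,6],[-200,-95,6]]); dr([[-150,0,6],[36,0,6]])
    out.append(im)
    for o in outline_of(n,'bearing_center')[:1]:
        ys,xs=np.nonzero(o['mask']); print(n,o['p'],np.round(w(c,[((xs.min()+xs.max())/2,(ys.min()+ys.max())/2)],.018),3))
cv2.imwrite('pics/back.png',np.vstack(out)); s=monitor.observe(); print(s['clock'],s['position'],s['force'])
E
```

```text
top 0.59 [[0.479 0.124 0.018]]
scene 0.72 [[0.477 0.101 0.018]]
7.9 [0.47846567 0.04083028 0.12801192] [-0.08959983 -0.25633835  1.00191503]
```

View pics/back.png

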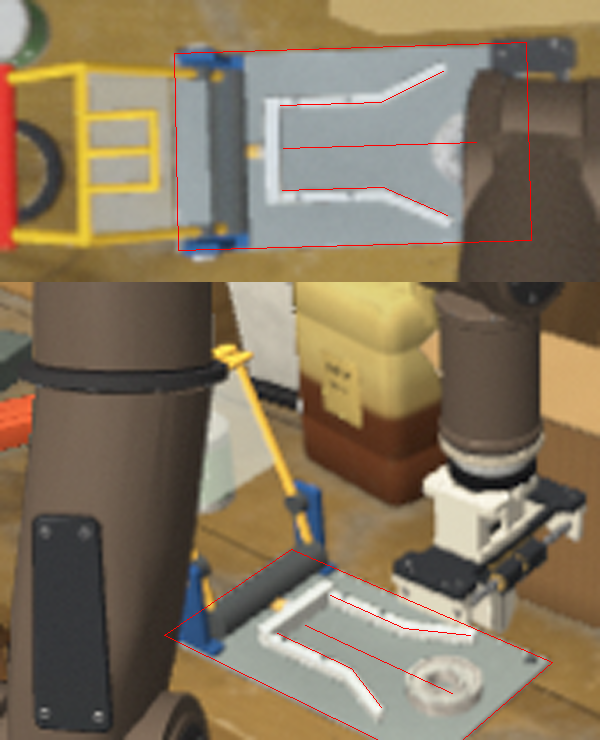

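Guard is fully open (red bar at far left, (5,155) in the crop). The model overlay fits the rails and stop, and the bearing is near (440,685). I lower the fingers behind it.

move_arm:
  series:
    - [0, -0.6, -2, 0, 0, 0]
    - [0, -0.3, -2, 0, 0, 0]
    - [0, 0, -2, 0, 0, 0]
    - [0, 0, -2, 0, 0, 0]
    - [0, 0, -1, 0, 0, 0]
    - [0, 0, -0.6, 0, 0, 0]
    - [0, 0, 0, 0, 0, 0]
    - [0, 0, 0, 0, 0, 0]

```text
clock: 8.7
position: [0.4777, 0.0317, 0.0309]
ee_rot: [2.178, 2.263, 0.002]
force: [-0.0, 0.2, -0.1]
width: 0.005
```

move_arm:
  series:
    - [0, 1, -0.1, 0, 0, 0]
    - [0, 1, 0, 0, 0, 0]
    - [0, 0.8, 0, 0, 0, 0]
    - [0, 0.8, 0, 0, 0, 0]
    - [0, 0.8, 0, 0, 0, 0]
    - [0.1, 0.8, 0, 0, 0, 0]
    - [0.1, 0.8, 0, 0, 0, 0]
    - [0.1, 0.8, 0, 0, 0, 0]

```text
clock: 9.5
position: [0.4802, 0.1002, 0.0291]
ee_rot: [2.178, 2.264, -0.0]
force: [0.2, -2.0, 1.7]
width: 0.009
```

move_arm:
  series:
    - [0, 0.8, 0, 0, 0, 0]
    - [0, 0.8, 0, 0, 0, 0]
    - [0, 0.8, 0, 0, 0, 0]
    - [0, 0.8, 0, 0, 0, 0]
    - [0, 0.8, 0, 0, 0, 0]
    - [0, 0.8, 0, 0, 0, 0]
    - [0, 0.8, 0, 0, 0, 0]
    - [0, 0.8, 0, 0, 0, 0]

```text
clock: 10.3
position: [0.5065, 0.1562, 0.0363]
ee_rot: [2.169, 2.221, 0.049]
force: [64.2, -34.8, 11.1]
width: 0.005
```

```bash
python3 - <<'E'
from h import *
out=[]
for n,(l,t,W,H) in (('top',(200,180,140,66)),('scene',(190,160,150,90))):
    c=cam(n); out.append(cv2.resize(c[0][t:t+H,l:l+W,::-1],(600,int(600*H/W)),interpolation=cv2.INTER_CUBIC))
cv2.imwrite('pics/push.png',cv2.resize(np.vstack(out),None,fx=.9,fy=.9)); s=monitor.observe(); print(s['clock'],s['position'],s['force'])
E
```

```text
10.4 [0.50753838 0.15855181 0.03681551] [ 59.53346553 -28.65833703   9.74834795]
```

View pics/push.png

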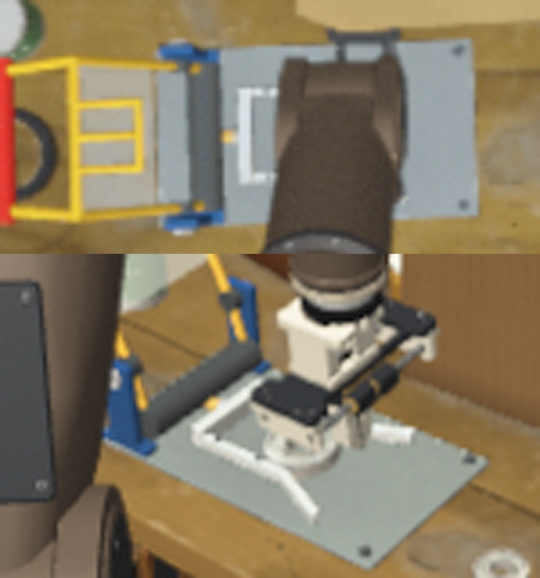

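The fingers slid off the bearing to +x, with 64 N sideways, and the bearing is wedged against the near rail. I back off and re-measure.

move_arm:
  series:
    - [0, -1, 0, 0, 0, 0]
    - [0, -1.5, 0, 0, 0, 0]
    - [0, -1.5, 0, 0, 0, 0]
    - [0, -2, 0, 0, 0, 0]
    - [0, -2, 1, 0, 0, 0]
    - [0, -2, 4, 0, 0, 0]
    - [0, -2, 4, 0, 0, 0]
    - [0, 0, 0, 0, 0, 0]

```text
clock: 11.2
position: [0.4818, 0.0403, 0.1235]
ee_rot: [2.181, 2.257, 0.007]
force: [0.9, 0.5, -0.1]
width: 0.004
```

```bash
python3 - <<'E'
from h import *
out=[]
pose=(.4805,.247,np.radians(92))
for n,(l,t,W,H) in (('top',(200,180,140,66)),('scene',(190,160,150,90))):
    c=cam(n); k=600/W; im=cv2.resize(c[0][t:t+H,l:l+W,::-1],(600,int(600*H/W)),interpolation=cv2.INTER_CUBIC)
    for o in outline_of(n,'bearing_center')[:3]:
        ys,xs=np.nonzero(o['mask']); u=((xs.min()+xs.max())/2,(ys.min()+ys.max())/2);W_=w(c,[u],.018)[0]
        d=W_[:2]-pose[:2]; a=pose[2]
        print(n,round(o['p'],2),o['rect'],np.round(W_,3),'st',np.round([d[0]*np.cos(a)+d[1]*np.sin(a),-d[0]*np.sin(a)+d[1]*np.cos(a)],4))
    out.append(im)
cv2.imwrite('pics/re.png',cv2.resize(np.vstack(out),None,fx=.9,fy=.9)); s=monitor.observe(); print(s['clock'],s['position'],s['ee_rot'],s['force'])
E
```

```text
top 0.62 [343.3, 213.8, 9.6, 9.6] [ 0.459 -0.055  0.018] st [-0.3014  0.0321]
top 0.52 [193.9, 193.4, 120.4, 46.9] [0.475 0.323 0.018] st [0.0761 0.0025]
top 0.48 [279.6, 208.7, 15.9, 15.4] [0.476 0.196 0.018] st [-0.0509  0.0062]
scene 0.73 [264.0, 207.0, 21.9, 16.1] [0.477 0.197 0.018] st [-0.0501  0.0057]
scene 0.58 [320.4, 243.2, 19.1, 14.8] [ 0.448 -0.059  0.018] st [-0.3043  0.0435]
11.4 [0.47915423 0.04404983 0.11864711] [-2.17646009e+00 -2.26355168e+00  1.23220610e-03] [0.74254002 0.4914562  0.05069717]
```

View pics/re.png

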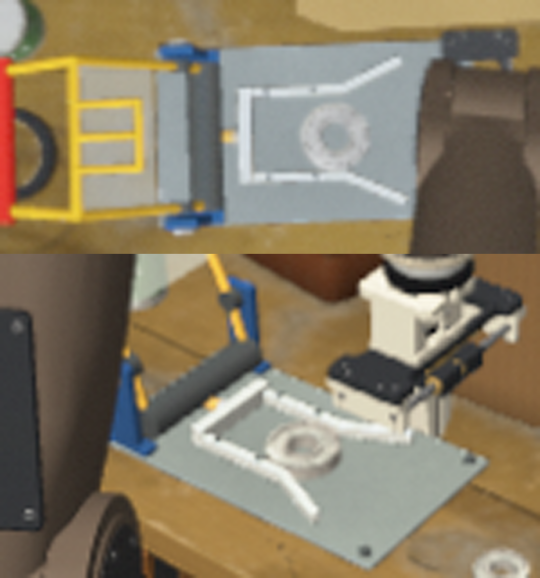

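Bearing is flat at station (−50, +5) mm, at the throat against the near rail; nothing else moved. I'll push with the fingers slightly apart (~25 mm gap), so they cradle and centre it.

move_arm:
  series:
    - [0.2, 0.5, -2, 0, 0, 0]
    - [0.2, 0.5, -2, 0, 0, 0]
    - [0.1, 0, -2, 0, 0, 0]
    - [0, 0, -1.6, 0, 0, 0]
    - [0, 0, -0.9, 0, 0, 0]
    - [0, 0, 0, 0, 0, 0]
    - [0, 0, 0, 0, 0, 0]
  grip: 0.27

```text
clock: 12.1
position: [0.4849, 0.0536, 0.0341]
ee_rot: [-2.178, -2.264, 0.001]
force: [0.2, 0.3, 1.0]
width: 0.269
```

move_arm:
  series:
    - [0, 2, 0, 0, 0, 0]
    - [0, 2, 0, 0, 0, 0]
    - [0, 2, 0, 0, 0, 0]
    - [-0.1, 2, 0, 0, 0, 0]
    - [-0.1, 0.8, 0, 0, 0, 0]
    - [0, 0.3, 0, 0, 0, 0]
    - [0, 0, 0, 0, 0, 0]

```text
clock: 12.8
position: [0.4833, 0.1443, 0.0345]
ee_rot: [2.178, 2.264, 0.0]
force: [0.5, -0.1, -0.6]
width: 0.272
```

Aligned with no contact yet. Pushing gently in small steps.

move_arm:
  series:
    - [0, 0.4, 0, 0, 0, 0]
    - [0, 0.4, 0, 0, 0, 0]
    - [0, 0.4, 0, 0, 0, 0]
    - [0, 0.4, 0, 0, 0, 0]
    - [0, 0.4, 0, 0, 0, 0]
    - [0, 0.4, 0, 0, 0, 0]

```text
clock: 13.4
position: [0.4831, 0.1688, 0.0341]
ee_rot: [2.179, 2.263, -0.0]
force: [-0.2, -1.7, 1.4]
width: 0.274
```

move_arm:
  series:
    - [0, 0.4, 0, 0, 0, 0]
    - [0, 0.4, 0, 0, 0, 0]
    - [-0.1, 0.4, 0, 0, 0, 0]
    - [0, 0.4, 0, 0, 0, 0]
    - [0, 0.4, 0, 0, 0, 0]
    - [0, 0.4, 0, 0, 0, 0]

```text
clock: 14.0
position: [0.4821, 0.1929, 0.0341]
ee_rot: [-2.178, -2.264, 0.0]
force: [0.6, -2.5, -0.1]
width: 0.268
```

move_arm:
  series:
    - [0, 0.3, 0, 0, 0, 0]
    - [0, 0.3, 0, 0, 0, 0]
    - [0, 0, 0, 0, 0, 0]

```text
clock: 14.3
position: [0.4821, 0.1992, 0.0341]
ee_rot: [-2.178, -2.264, -0.0]
force: [-0.0, 0.4, 0.5]
width: 0.268
```

Predicted seat is near y = 0.2035. Creep until the force rises.

move_arm:
  series:
    - [0, 0.2, 0, 0, 0, 0]
    - [0, 0.2, 0, 0, 0, 0]
    - [0, 0, 0, 0, 0, 0]

```text
clock: 14.6
position: [0.4821, 0.2029, 0.0341]
ee_rot: [-2.178, -2.264, -0.0]
force: [0.7, -0.3, 0.5]
width: 0.274
```

move_arm:
  series:
    - [0, 0.2, 0, 0, 0, 0]
    - [0, 0, 0, 0, 0, 0]

```text
clock: 14.8
position: [0.4821, 0.2038, 0.0341]
ee_rot: [2.179, 2.262, -0.001]
force: [0.4, -3.7, 0.7]
width: 0.273
```

move_arm:
  series:
    - [0, 0.2, 0, 0, 0, 0]
    - [0, 0, 0, 0, 0, 0]
    - [0, 0, 0, 0, 0, 0]

```text
clock: 15.1
position: [0.4821, 0.2041, 0.034]
ee_rot: [2.18, 2.26, -0.003]
force: [-0.4, -9.2, 2.8]
width: 0.271
```

move_arm:
  series:
    - [0, -0.5, 0, 0, 0, 0]
    - [0, -2, 0, 0, 0, 0]
    - [0, -3, 0, 0, 0, 0]
    - [0, -4, 0, 0, 0, 0]
    - [0, -4, 2, 0, 0, 0]
    - [0, -2, 4, 0, 0, 0]
    - [0, 0, 4, 0, 0, 0]
    - [0, 0, 0, 0, 0, 0]

```text
clock: 15.9
position: [0.4852, 0.0512, 0.1385]
ee_rot: [2.178, 2.259, 0.011]
force: [0.2, 0.6, -0.0]
width: 0.27
```

```bash
python3 - <<'E'
from h import *
out=[]
pose=(.4805,.247,np.radians(92))
for n,(l,t,W,H) in (('top',(200,180,140,66)),('scene',(190,130,150,110))):
    c=cam(n); k=600/W; im=cv2.resize(c[0][t:t+H,l:l+W,::-1],(600,int(600*H/W)),interpolation=cv2.INTER_CUBIC)
    for o in outline_of(n,'bearing_center')[:3]:
        ys,xs=np.nonzero(o['mask']); u=((xs.min()+xs.max())/2,(ys.min()+ys.max())/2);W_=w(c,[u],.018)[0]
        d=W_[:2]-pose[:2]; a=pose[2]
        print(n,round(o['p'],2),o['rect'],'st',np.round([d[0]*np.cos(a)+d[1]*np.sin(a),-d[0]*np.sin(a)+d[1]*np.cos(a)],4))
    out.append(im)
cv2.imwrite('pics/fin.png',cv2.resize(np.vstack(out),None,fx=.8,fy=.8)); s=monitor.observe(); print(s['clock'],s['position'],s['force'])
E
```

```text
top 0.7 [266.2, 206.9, 15.9, 12.6] st [0.0022 0.0005]
top 0.53 [342.9, 214.3, 7.6, 7.6] st [-0.2973  0.032 ]
top 0.27 [371.0, 184.7, 45.0, 6.0] st [-0.4894 -0.1017]
scene 0.61 [253.8, 200.5, 23.8, 16.3] st [-0.0013  0.0016]
scene 0.59 [319.6, 242.4, 18.7, 12.3] st [-0.3043  0.0435]
scene 0.46 [317.8, 263.9, 15.4, 8.3] st [-0.3438  0.1177]
16.1 [0.48167385 0.0522388  0.13352836] [ 0.48208168  0.71229508 -0.99299127]
```

View pics/fin.png

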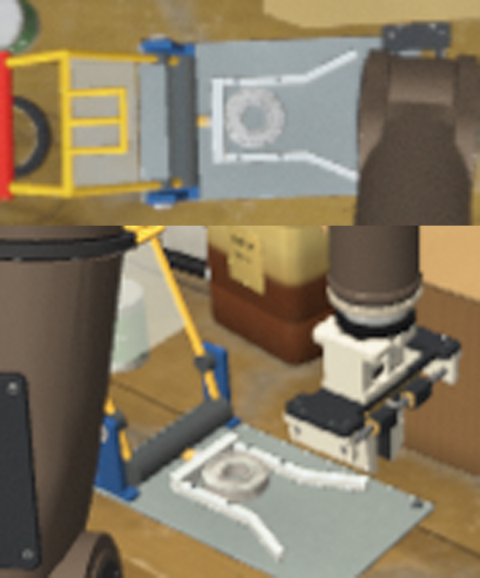

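The bearing sits against the stop, at (255,117) in the crop, between the rails. The guard is open and the gripper touches nothing, so I hand in.

```bash
python3 -c "
from cell import workorder; print(workorder.sign_off())"
```

```text
the job is handed in; nothing more can be done
None
```

I opened the guard, pushed the bearing against the stop, and handed the job in at about 16 s of the 58 s allowed. Sign-off gives no verdict.

- **Guard:** I pushed the red bar up along its arc past the balance point. It then fell fully open by itself and still looked open in the last picture; I had no reading of its angle.
- **Bearing:** the first push, with closed fingers, slid off to one side at the throat and wedged the bearing against a rail. That put about 73 N on the wrist, under the 120 N wrist limit. At that push the fingers had the contact; I saw no sign that the gripper body did, but did not check it against its 40 N limit. I backed off and pushed again with the fingers about 25 mm apart. That centred the bearing and seated it, the force rising to 9 N at the stop.
- **Last checks:** the two cameras put the bearing within about 2 mm of the nest both along and across the lane (top +2.2 / +0.5 mm, scene −1.3 / +1.6 mm). It looked flat. The gripper was clear, with tool force about 1 N. I saw no bench items moved, but measured none of them, and the jar, pliers and screwdriver were mostly outside my crops.

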